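# Nest the emptied stacking cups on the cosmetics counter

### The job

Tidy the emptied display cups: nest the two full-size stepped steel cups that stand on the counter into the matching cup on the round white riser, one inside the other, to make one upright stack of three, every cup fully seated. Leave the cup on the riser in its place, and leave the little cup of the same shape standing where it is; it is not part of the set.

Things in the scene. Friction and masses are not known exactly. Their poses are not given: they have to be found in the camera images.
- cup_base_mid (a point): Round open steel stacking cup, 90 mm tall, wall 2.5 mm: slim foot (36 to 45 mm across), outward ledge 35 mm up, wide band (57 to 60 mm across) from there to the rim. Bottom cup of the stack, loose near the middle of a round white riser 110 mm across, 12 mm high. Point on its axis, half-way up (45 mm above the underside); z axis up. A nested cup's ledge rests on the rim below, 54 mm higher.
- cup_a_mid (a point): Round open steel stacking cup, 90 mm tall, wall 2.5 mm: slim foot (36 to 45 mm across), outward ledge 35 mm up, wide band (57 to 60 mm across) from there to the rim. One of the two to nest, upright on the counter; either may go first. Point on its axis, half-way up (45 mm above the underside); z axis up. 105 to 210 g. Hold it high on the wide band: below the ledge it goes inside.
- cup_b_mid (a point): Round open steel stacking cup, 90 mm tall, wall 2.5 mm: slim foot (36 to 45 mm across), outward ledge 35 mm up, wide band (57 to 60 mm across) from there to the rim. The other of the two to nest, upright on the counter. Point on its axis, half-way up (45 mm above the underside); z axis up. 105 to 210 g. Hold it high on the wide band: below the ledge it goes inside.
- cup_small_mid (a point): Little steel cup of the same stepped shape, 61 mm tall and 41 mm across the rim, upright and loose on the counter: not part of the set, to be left alone. The point is on its axis, 31 mm above its underside. Also among the cups, up to 105 mm tall: a straight steel tumbler, a low jar, a lacquer bottle.
Mind the look-alikes: they are no part of the job. Leave any blue or green look-alike of the part that bears cup_a_mid alone. What is shaped like the part that bears cup_base_mid but orange is not meant.

How it is judged (in metres and radians):
At the end, for the whole second after the job is handed in: One full-size cup is seated in the riser's cup and the other is seated in that one (either order): each is centred on the one below within 10 mm and sits 46 to 63 mm higher than it; all three are upright within 0.15 rad; the riser's cup is still on the riser, within 30 mm of where it was (((horizontal distance between cup_a_mid and cup_base_mid below 0.01 m and z of cup_a_mid in the frame of cup_base_mid between 0.046 and 0.063 m and horizontal distance between cup_b_mid and cup_a_mid below 0.01 m and z of cup_b_mid in the frame of cup_a_mid between 0.046 and 0.063 m) or (horizontal distance between cup_b_mid and cup_base_mid below 0.01 m and z of cup_b_mid in the frame of cup_base_mid between 0.046 and 0.063 m and horizontal distance between cup_a_mid and cup_b_mid below 0.01 m and z of cup_a_mid in the frame of cup_b_mid between 0.046 and 0.063 m)) and distance of cup_base_mid from where it was at the start of the episode below 0.03 m and height (world z) of cup_base_mid above 0.05 m and angle between each of cup_base_mid, cup_a_mid, cup_b_mid's own z axis and vertical below 0.15 rad); the robot touches nothing.
It fails at once if the little cup is moved by more than 30 mm or knocked over (distance of cup_small_mid from where it was at the start of the episode above 0.03 m or angle between cup_small_mid's own z axis and vertical above 0.5 rad).
It also fails if it takes over 56 s, if anything falls off the work surface, if the arm or the gripper's body presses on something with over 40 N, if the wrist force passes 120 N, or if a joint passes its speed limit or range.

### The arm

A 6-joint arm with a two-finger parallel gripper is mounted at the origin on the work surface. World frame = base frame: x ahead of the robot, y to its left, z up, the work surface at z = 0. Lengths are in mm, angles in degrees, forces in N, time in s.
With the tool pointing down it reaches from about 275 to 750 mm from the base axis. Payload 10.2 kg.
Tool frame: the origin (TCP) lies between the finger pads; the fingertips stand 19 mm ahead of it and the grasp point (between the pads) is the TCP; z points along the fingers, y is the direction in which the jaws open and shut (so a half turn about z gives the same grasp; the last joint's range is limited). The gripper opens to 85 mm and grips with 20 to 120 N. Pads are 22 mm wide; open, the fingers measure 114 mm over their backs; the gripper's body (76 mm by 85 mm) begins 54 mm behind the grasp point. The pads swing forward as they close: fully open they stand 13 mm farther back than shut.
Start: joints at [54.408, 17.928, 85.812, -0, 76.261, -12.8], TCP at [203.393, 484.007, 250.294] pointing down, gripper open.
Joint ranges: [-168.41, 168.41], [-55.51, 124.54], [10.69, 146.95], [-70.63, 250.63], [1, 178], [-165.06, 165.06]. Speed limits (degrees/s): [136.94, 136.94, 172.46, 180, 180, 180].

### API

Orientations are given as [roll, pitch, yaw] about the fixed x, y, z axes, in that order (R = Rz(yaw) Ry(pitch) Rx(roll)).
In Python, from station import env gives the robot as it stands. The module is installed in compiled form; this text tells all that it offers.
- The arm moves only by the tool arm_command, never from a script. Its argument "deltas" is a list that holds one entry, the list of rows, each a list of 7 numbers: the turn, a rotation vector about the tool's x, y, z in rad, then the shift along the tool's x, y, z in m, then the closure, from -1 (fully open) to 1 (shut), so that 0 is half open. In form: [[[ax, ay, az, dx, dy, dz, gripper], ...]]. A call has 1 to 10 rows; each row shifts and turns the pose as measured when the row begins, along the tool's axes as they then stand; what a row does not reach is not made up. A row lasts 1/12 s, in which the tool goes at most 41.7 mm and 7.16 degrees, less where a joint would pass 70% of its speed; a pose out of reach is approached as far as the arm can. A call is refused whole if a number of a shift passes 0.0417 or a number of a turn 0.125, either way. A call with a gripper value outside its range is refused whole. The fingers move at their own pace and stop on an object; the grip force is fixed at half the most. Time passes only in rows, so rows that do not move let the fingers close. It gives the time, the measured TCP pose, the force and the opening at its end, in the units of the state.
- env.get_obs(): the state, without advancing time (a new reading comes with each control period).
- env.read_camera(name): name is "scene" or "top" or "wrist"; returns a dict with "image" (400x640x3 uint8, red, green, blue), "K" (3x3 intrinsics, pixels), "view" (4x4, takes a point from world to camera coordinates). Camera axes: x right, y up, looking along -z (the intrinsics and any distortion apply to the point x, -y, -z); pixel columns grow to the right and rows downward; lengths in mm; the calibration is good to about 2 mm. A picture is of the moment at which its call begins. There is no depth.
- env.hand_in(): hands the job in, once; it reports no verdict.
Trained networks look in a picture, given as the dict that the camera call returned (one of the last four; its "shot" number tells which), for a name from the list of things; names that differ only in an ending like _2 or _b are one class to them, and where a whole thing is asked for, a point or a joint stands for the part that bears it (a point fixed in the world has none). Each returns a list of dicts, best first, with "p" (0 to 1); they miss things now and then, are a little off and sometimes report something else, mostly with a low value. They report only what shows in the picture. A call takes as long as a camera call. They do not tell look-alikes from the thing itself.
- env.boxes_of(picture, target): "location" ([x, y, z] in mm, in world coordinates, good to about 4 mm: the middle of the surface that is visible of it).
The state is a dict: "clock": time; "qpos": joint angles; "joint_velocities": joint speeds; "tau": joint torques, N m; "eef_pos": TCP position; "orientation": TCP orientation; "wrist_force": force on the tool from outside, world axes, zero at the start; "torque": the same for the moment, N m; "width": opening from 0.0 (shut) to 1.0 (fully open).
Only numpy, scipy, OpenCV 4.12 (cv2) and the standard library are available. Lean on these libraries where they do the work, as an engineer would, in place of code of your own. Each camera call takes 0.05 s, during which the arm holds its last target.

## Working session

There is one attempt and no reset: what is moved stays moved. The work goes in short steps, Python scripts to look and compute and a tool call to move; the robot and the scene stay as the last step left them, time stands still between calls to the robot, and variables do not carry over. Pictures are saved under pics/ and viewed, and the job is handed in when it is done.

Besides the shell and the picture viewer there is one more tool, called after ">>>" in YAML: its name, and indented under it one key for each argument. arm_command: Moves the arm, as the interface text tells. Its arguments: {"type":"object","properties":{"deltas":{"type":"array","items":{"type":"array","items":{"type":"array","items":{"type":"number"}}}}},"required":["deltas"]}

```bash
mkdir -p pics; cat > h.py <<'E'
from station import env
import numpy as np, cv2
def shot(n,f):
    p=env.read_camera(n); cv2.imwrite('pics/'+f,p['image'][:,:,::-1]); return p
def proj(p,X):
    c=p['view']@np.append(X,1); q=p['K']@np.array([c[0],-c[1],-c[2]]); return q[:2]/q[2]
def ray(p,uv,z):
    d=np.linalg.inv(p['K'])@np.array([uv[0],uv[1],1.]); d=np.array([d[0],-d[1],-d[2]])
    R=p['view'][:3,:3]; t=p['view'][:3,3]; o=-R.T@t; d=R.T@d
    return o+d*(z-o[2])/d[2]
E
python3 - <<'E'
from h import *
for n in ['scene','top']:
    p=shot(n,n+'0.png')
    for t in ['cup_base_mid','cup_a_mid','cup_small_mid']:
        for b in env.boxes_of(p,t): print(n,t,round(b['p'],2),np.round(b['location']),np.round(proj(p,b['location'])))
shot('wrist','wrist0.png')
o=env.get_obs(); print(o['clock'],o['eef_pos'],o['orientation'],o['wrist_force'],o['width'])
E
```

```text
scene cup_base_mid 0.86 [ 541. -440.   66.] [214. 168.]
scene cup_base_mid 0.58 [ 589. -278.   80.] [233. 194.]
scene cup_a_mid 0.96 [396. 204.  67.] [420. 245.]
scene cup_a_mid 0.79 [485. 170.  67.] [387. 258.]
scene cup_a_mid 0.69 [296. 177.  73.] [433. 218.]
scene cup_a_mid 0.57 [582. 267.  46.] [397. 314.]
scene cup_small_mid 0.79 [584. 267.  44.] [396. 315.]
top cup_base_mid 0.74 [ 590. -292.   49.] [390. 161.]
top cup_base_mid 0.63 [ 538. -472.   49.] [452. 177.]
top cup_a_mid 0.93 [484. 183.  37.] [228. 200.]
top cup_a_mid 0.7 [385. 208.  39.] [220. 233.]
top cup_small_mid 0.53 [388. 209.  36.] [219. 232.]
top cup_small_mid 0.2 [ 587. -296.   47.] [391. 162.]
0.45 [203.39180817 483.97853503 250.24998999] [-1.79992468e+02 -1.92048934e-03  1.57205563e+02] [-0.43551592 -0.74013776  0.30731462] 0.9969086977965693
```

View pics/scene0.png

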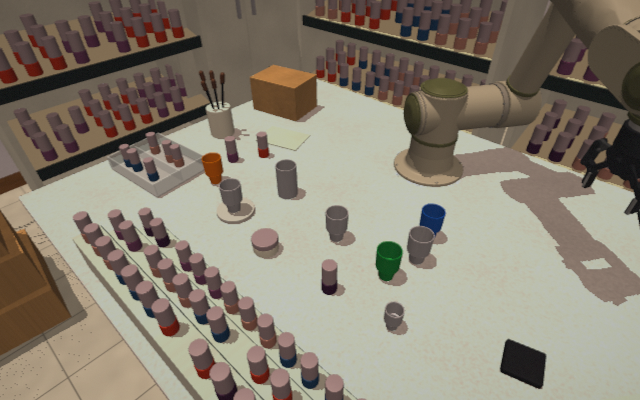

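View pics/top0.png

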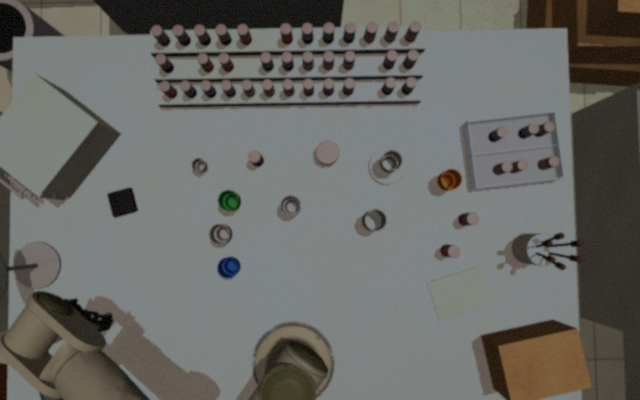

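View pics/wrist0.png

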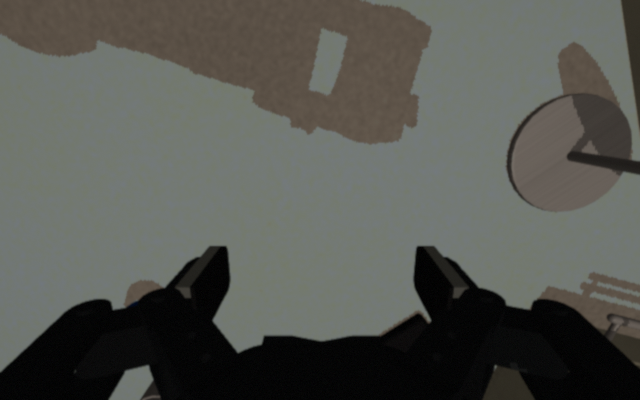

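```bash
python3 - <<'E'
from h import *
p=shot('top','top1.png'); im=cv2.convertScaleAbs(p['image'][:,:,::-1],alpha=1.8)
T=[cv2.resize(im[y-25:y+25,x-25:x+25],(380,290*380//380+0),interpolation=cv2.INTER_CUBIC) if 0 else cv2.resize(im[y-18:y+18,x-24:x+24],(384,288),interpolation=cv2.INTER_CUBIC) for x,y in [(290,206),(221,233),(390,163),(200,166)]]
cv2.imwrite('pics/z1.png',np.vstack([np.hstack(T[:2]),np.hstack(T[2:])]))
s=env.read_camera('scene'); im=cv2.convertScaleAbs(s['image'][:,:,::-1],alpha=1.8)
T=[cv2.resize(im[y-27:y+27,x-36:x+36],(384,288),interpolation=cv2.INTER_CUBIC) for x,y in [(337,223),(420,245),(232,197),(394,315)]]
cv2.imwrite('pics/z2.png',np.vstack([np.hstack(T[:2]),np.hstack(T[2:])]))
for n,q in(('top',p),('scene',s)):
  print(n,-q['view'][:3,:3].T@q['view'][:3,3],q['K'][0,0])
for uv in [(290,206),(221,233),(390,161),(200,166),(230,201),(229,267),(374,220),(255,158),(327,153)]: print(uv,ray(p,uv,90).round(),ray(p,uv,60).round())
E
```

```text
top [ 389.27338033  -74.2999891  1467.90786564] 488.8055886477403
scene [1035.84810217  480.44942325  742.39597044] 387.70165678722236
(290, 206) [460.  -2.  90.] [461.  -0.  60.]
(221, 233) [386. 193.  90.] [386. 199.  60.]
(390, 161) [ 583. -287.   90.] [ 588. -291.   60.]
(200, 166) [577. 252.  90.] [581. 259.  60.]
(230, 201) [476. 167.  90.] [478. 173.  60.]
(229, 267) [291. 171.  90.] [288. 177.  60.]
(374, 220) [ 417. -238.   90.] [ 417. -242.   60.]
(255, 158) [597.  96.  90.] [602. 100.  60.]
(327, 153) [ 609. -109.   90.] [ 614. -109.   60.]
```

View pics/z1.png

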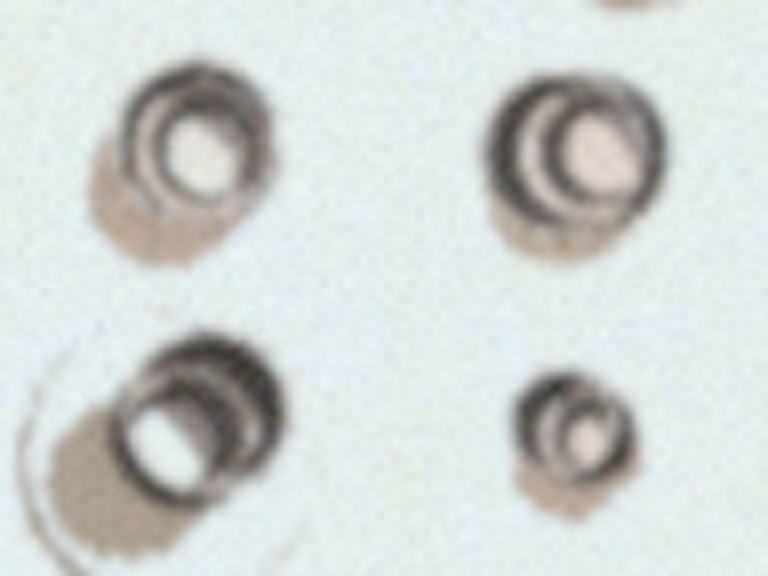

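View pics/z2.png

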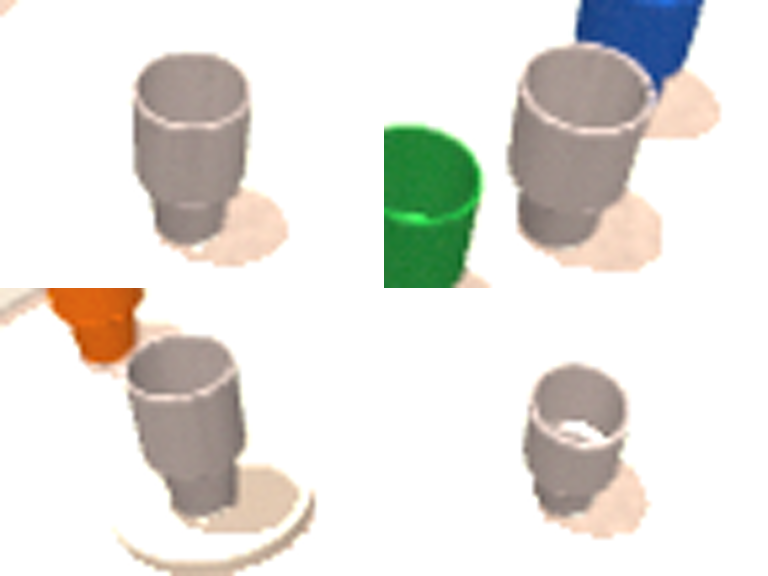

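>>> arm_command:
  deltas:
    - [[0,0,-0.1,0,0,0,-1],[0,0,-0.1,0,0,0,-1],[0,0,-0.1,0,0,0,-1],[0,0,-0.098,0,0,0,-1],[0,0,0,-0.02,-0.04,0,-1],[0,0,0,-0.02,-0.04,0,-1],[0,0,0,-0.02,-0.04,0,-1],[0,0,0,-0.02,-0.04,0,-1],[0,0,0,-0.02,-0.04,0,-1],[0,0,0,-0.02,-0.04,0,-1]]

```text
clock: 1.38
eef_pos: [319.6, 260.7, 249.3]
orientation: [179.9, 0.0, -178.1]
wrist_force: [1.1, 0.8, 0.5]
width: 1.002
```

```bash
python3 - <<'E'
from h import *
p=shot('wrist','w1.png')
o=env.get_obs(); print(o['clock'],o['eef_pos'],o['orientation'],o['wrist_force'],o['qpos'])
print(-p['view'][:3,:3].T@p['view'][:3,3], p['view'][:3,:3], p['K'])
for X in [(386,195,90),(460,-2,90),(583,-287,102)]: print(proj(p,X))
E
```

```text
1.4333 [323.05158683 255.61046333 249.23246588] [-1.79946306e+02  8.80349810e-02 -1.78417717e+02] [ 3.94196089 -1.57158619  0.20642132] [ 2.20021520e+01  3.45408319e+00  1.03601397e+02 -8.47919615e-02
  7.28807680e+01 -6.95551754e+01]
[252.16211518 258.83278378 373.76238995] [[-0.0346836   0.99939759  0.00122864]
 [-0.96283367 -0.03308512 -0.26806098]
 [-0.26785885 -0.0104803   0.96340116]] [[309.86286553   0.         321.38812865]
 [  0.         309.86286553 197.21445303]
 [  0.           0.           1.        ]]
[252.31222143 248.11493289]
[ 66.67872619 306.813443  ]
[-179.57983306  401.8345662 ]
```

View pics/w1.png

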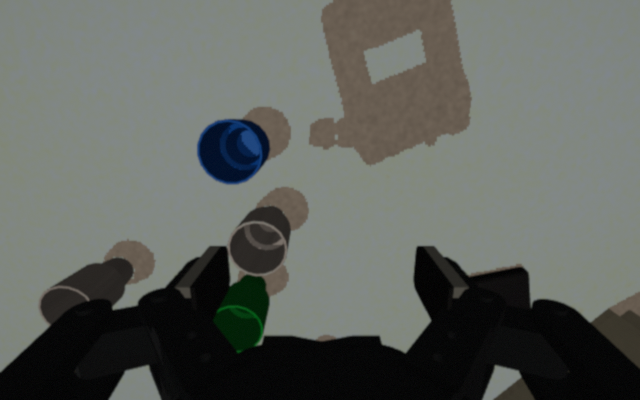

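```bash
cat >> h.py <<'E'
from scipy.optimize import least_squares
def rimfit(p,c0,z,r=30.0,out=None,srch=6):
    """fit circle (centre xy at height z) to the bright rim/edges: maximise gradient along projected circle"""
    g=cv2.GaussianBlur(cv2.cvtColor(p['image'],cv2.COLOR_RGB2GRAY).astype(np.float32),(0,0),1.0)
    th=np.linspace(0,2*np.pi,120,endpoint=False)
    c=np.array(c0[:2],float); 
    def pts(c,r): return np.array([proj(p,(c[0]+r*np.cos(t),c[1]+r*np.sin(t),z)) for t in th])
    return g,th,pts
E
python3 - <<'E'
from h import *
p=shot('wrist','w2.png'); o=env.get_obs()
for uv in [(259,248),(66,303)]: print(ray(p,uv,90))
print(o['eef_pos'],o['orientation'])
for c in [ray(p,(259,248),90),ray(p,(66,303),90)]:
    im=p['image'][:,:,::-1].copy()
im=cv2.convertScaleAbs(p['image'][:,:,::-1],alpha=2)
for c in [ray(p,(259,248),90),ray(p,(66,303),90)]:
    for t in np.linspace(0,6.28,40):
        u=proj(p,c+[30*np.cos(t),30*np.sin(t),0]); cv2.circle(im,tuple(int(v) for v in u.round()),0,(0,0,255),-1)
cv2.imwrite('pics/z3.png',cv2.resize(im[190:360,20:320],(800,453),interpolation=cv2.INTER_CUBIC))
E
```

```text
[388.99446278 195.72246291  90.        ]
[457.97342049  -8.88479237  90.        ]
[321.6689447  258.53260268 249.31169284] [ 1.79960596e+02  5.47427646e-02 -1.78519465e+02]
```

View pics/z3.png

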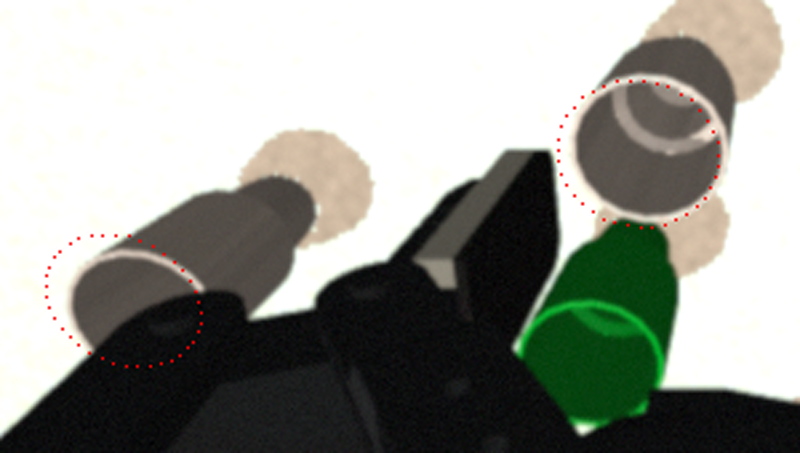

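>>> arm_command:
  deltas:
    - [[0,0,0.026,-0.022,-0.022,0.01,-1],[0,0,0,-0.022,-0.022,0.01,-1],[0,0,0,-0.022,-0.021,0.01,-1],[0,0,0,0,0,0.01,-1],[0,0,0,0,0,0,-1]]

```text
clock: 1.9
eef_pos: [391.4, 191.8, 209.3]
orientation: [179.8, 0.3, 179.8]
wrist_force: [-0.8, -0.8, -0.5]
width: 1.001
```

```bash
python3 - <<'E'
from h import *
p=shot('wrist','w3.png'); o=env.get_obs()
print(o['clock'],o['eef_pos'],o['orientation'])
im=cv2.convertScaleAbs(p['image'][:,:,::-1],alpha=2)
c=np.array([389,195.,90])
for t in np.linspace(0,6.28,60):
        u=proj(p,c+[30*np.cos(t),30*np.sin(t),0]); cv2.circle(im,tuple(int(v) for v in u.round()),0,(0,0,255),-1)
cv2.imwrite('pics/z4.png',cv2.resize(im[120:270,220:420],(800,600),interpolation=cv2.INTER_CUBIC))
E
```

```text
1.95 [391.71668704 192.04902531 210.20289986] [179.80813694   0.36666897 179.87698859]
```

View pics/z4.png

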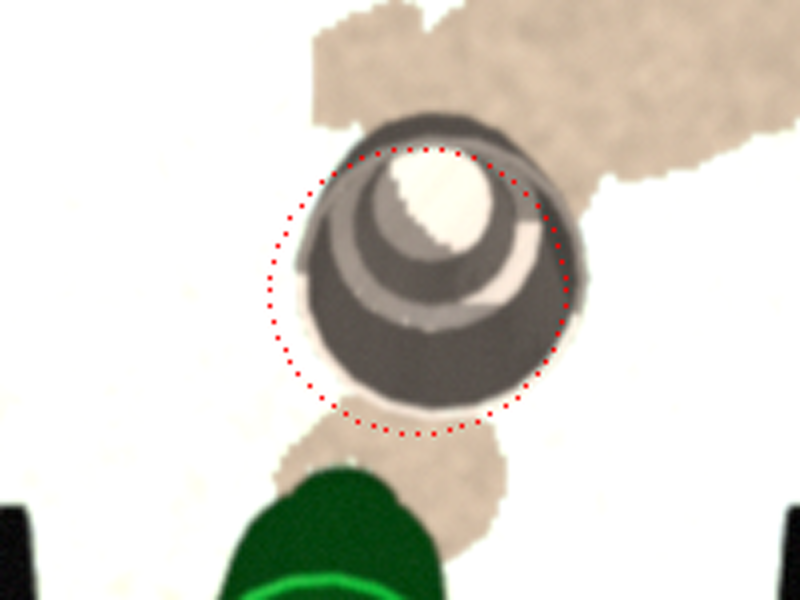

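```bash
python3 - <<'E'
from h import *
p=env.read_camera('wrist'); o=env.get_obs()
print(o['eef_pos'],o['orientation'])
print(ray(p,(330.5,189.75),90),ray(p,(330.5,189.75),85), proj(p,o['eef_pos']),-p['view'][:3,:3].T@p['view'][:3,3])
E
```

```text
[391.59460693 192.57143438 210.92914617] [179.78606104   0.43670921 179.93080192]
[386.74547739 200.45435362  90.        ] [388.03977788 200.61949994  85.        ] [321.15647938 268.77772156] [323.50594656 192.3853029  334.30003433]
```

```bash
python3 - <<'E'
from h import *
s=env.read_camera('scene'); p=env.read_camera('top');w=env.read_camera('wrist')
print('scene',ray(s,(422.3,234.3),90),'top',ray(p,(220.9,234),90))
print(s['K'],p['K'])
for n,q in (('scene',s),('top',p),('wrist',w)):
    print(n,[ (round(b['p'],2),np.round(b['location'])) for b in env.boxes_of(q,'cup_a_mid')])
o=env.get_obs();print(o['eef_pos'],o['clock'])
print(proj(s,o['eef_pos']),proj(p,o['eef_pos']))
cv2.imwrite('pics/s5.png',cv2.convertScaleAbs(s['image'][:,:,::-1],alpha=1.6))
cv2.imwrite('pics/t5.png',cv2.convertScaleAbs(p['image'][:,:,::-1],alpha=1.6))
E
```

```text
scene [383.28316179 197.54348829  90.        ] top [383.48390953 193.67232245  90.        ]
[[387.70165679   0.         317.11066051]
 [  0.         387.70165679 205.6884921 ]
 [  0.           0.           1.        ]] [[488.80558865   0.         313.75621374]
 [  0.         488.80558865 206.95719835]
 [  0.           0.           1.        ]]
scene [(0.95, array([298., 180.,  74.])), (0.92, array([398., 205.,  65.])), (0.67, array([484., 173.,  67.]))]
top [(0.77, array([484., 182.,  41.])), (0.72, array([291., 179.,  30.])), (0.44, array([369., 184.,  50.]))]
wrist [(0.75, array([400., 202.,  45.])), (0.71, array([494., 171.,  61.])), (0.61, array([282., 170.,  39.]))]
[391.48007271 192.70159267 211.26078242] 2.3
[427.3303843 195.3718758] [212.09563903 231.20588539]
```

View pics/s5.png

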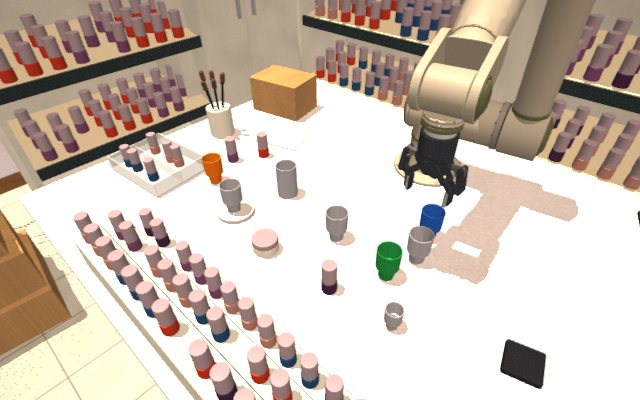

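>>> arm_command:
  deltas:
    - [[0.003,0.006,0,0.0055,0.0055,0.02,-1],[0,0,0,0,0,0.025,-1],[0,0,0,0,0,0.025,-1],[0,0,0,0,0,0,-1]]

```text
clock: 2.63
eef_pos: [386.8, 200.0, 141.5]
orientation: [179.9, 0.5, -179.9]
wrist_force: [-0.8, -0.3, -1.2]
width: 1.0
```

```bash
python3 - <<'E'
from h import *
p=shot('wrist','w6.png'); o=env.get_obs()
print(o['clock'],o['eef_pos'],o['orientation'],o['wrist_force'])
cv2.imwrite('pics/z6.png',cv2.convertScaleAbs(p['image'][:,:,::-1],alpha=1.8))
E
```

```text
2.6833 [387.85393885 200.19116905 143.60421326] [ 179.83952789    0.69662779 -179.8901969 ] [-0.02240808  0.06944266  0.59549902]
```

View pics/z6.png

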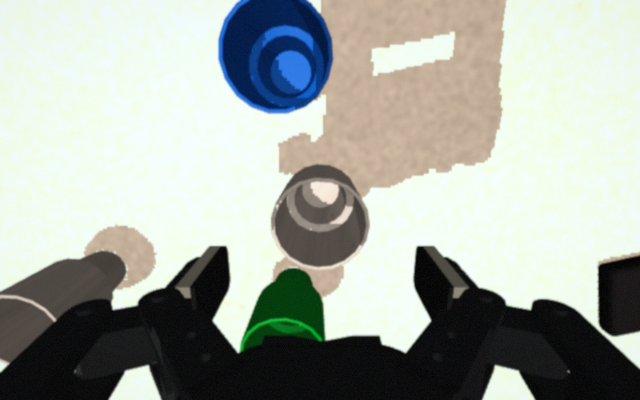

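```bash
python3 - <<'E'
from h import *
p=env.read_camera('wrist'); o=env.get_obs()
print(o['eef_pos'],o['orientation'])
c=ray(p,(320.5,222),90); print(c, proj(p,c+[0,30,0])-proj(p,c-[0,30,0]))
E
```

```text
[388.77104718 200.29594105 144.99393661] [ 179.81001414    0.85472456 -179.89469109]
[386.24696582 200.40768267  90.        ] [98.35276401  0.19998852]
```

>>> arm_command:
  deltas:
    - [[0,-0.014,0,0.002,0,0.02,-1],[0,0,0,0,0,0.02,-1],[0,0,0,0,0,0.02,-1],[0,0,0,0,0,0.005,-1],[0,0,0,0,0,0,-1]]

```text
clock: 3.15
eef_pos: [394.1, 202.2, 86.8]
orientation: [179.6, 2.6, -179.9]
wrist_force: [-0.6, 0.4, 0.5]
width: 1.001
```

>>> arm_command:
  deltas:
    - [[0,0,0,0,0,0,-1],[0,0,0,0,0,0,-1]]

```text
clock: 3.32
eef_pos: [395.5, 202.5, 89.5]
orientation: [179.6, 2.8, -179.9]
wrist_force: [-0.1, 0.5, 0.3]
width: 0.999
```

```bash
python3 - <<'E'
from h import *
for i in range(3):
  o=env.get_obs();print(o['clock'],o['eef_pos'],o['orientation'],o['joint_velocities']); env.read_camera('top')
E
```

```text
3.3167 [395.48990247 202.52093574  89.46584407] [ 179.577642      2.79778193 -179.852864  ] [ 0.04406051 -1.25588905 -1.13539282 -0.04318007  1.08602341 -0.02448376]
3.3667 [395.62425051 202.55550554  89.61984326] [ 179.5707011     2.83009356 -179.8517232 ] [ 0.03028246  0.28946803  0.51021548 -0.00450188 -0.67742948  0.10741925]
3.4167 [395.45830561 202.5054777   89.33709492] [ 179.57423368    2.81037251 -179.85404468] [-0.04327399  0.48254263  0.60991274 -0.07777367 -0.45588566  0.01644197]
```

>>> arm_command:
  deltas:
    - [[0.007,0.049,0,0.0093,-0.002,0.0,-1],[0,0,0,0,0,0.0,-1],[0,0,0,0,0,0.0,-1]]

```text
clock: 3.72
eef_pos: [386.4, 200.6, 89.9]
orientation: [180.0, 0.1, -179.8]
wrist_force: [0.0, 0.2, 0.6]
width: 0.999
```

>>> arm_command:
  deltas:
    - [[0,0.0,0,0,0,0.013,-1],[0,0,0,0,0,0.0,-1],[0,0,0,0,0,0.0,-1]]

```text
clock: 3.97
eef_pos: [387.6, 200.8, 77.6]
orientation: [179.9, 0.4, -179.8]
wrist_force: [1.4, -0.2, 0.3]
width: 0.993
```

Now close.

>>> arm_command:
  deltas:
    - [[0,0.006,0,0.001,0,0,1],[0,0,0,0,0,0,1],[0,0,0,0,0,0,1],[0,0,0,0,0,0,1],[0,0,0,0,0,0,1],[0,0,0,0,0,0,1]]

```text
clock: 4.47
eef_pos: [387.5, 200.8, 79.7]
orientation: [179.9, 0.2, -179.8]
wrist_force: [-0.2, 0.0, -2.1]
width: 0.688
```

```bash
python3 - <<'E'
from h import *
p=shot('wrist','w7.png'); o=env.get_obs()
print(o['clock'],o['eef_pos'],o['orientation'],o['wrist_force'],o['width'])
cv2.imwrite('pics/z7.png',cv2.convertScaleAbs(p['image'][:,:,::-1],alpha=1.8))
E
```

```text
4.5167 [387.44032562 200.83840316  79.65639877] [ 1.79912374e+02  1.76439755e-01 -1.79809381e+02] [ 0.38015796  0.44774892 -1.78127858] 0.6878705809091737
```

View pics/z7.png

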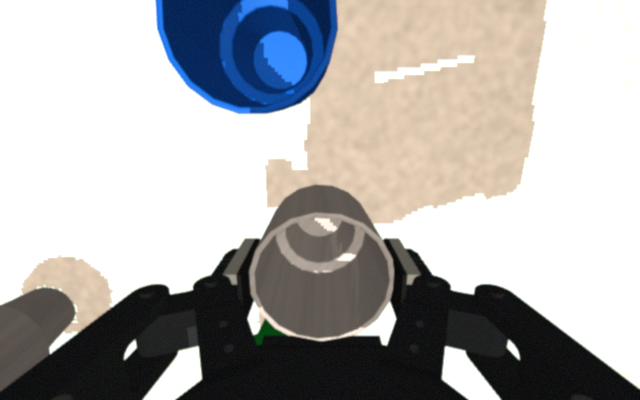

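>>> arm_command:
  deltas:
    - [[0,0,0,0,0,-0.01,1],[0,0,0,0,0,-0.03,1],[0,0,0,0,0,-0.035,1],[0,0,0,0,0,-0.035,1],[0,0,0,0,0,-0.035,1],[0,0,0,0,0,-0.03,1],[0,0,0,0,0,0,1],[0,0,0,0,0,0,1]]

```text
clock: 5.18
eef_pos: [384.9, 200.3, 261.2]
orientation: [180.0, -0.2, -179.8]
wrist_force: [0.1, 0.0, -2.4]
width: 0.686
```

>>> arm_command:
  deltas:
    - [[0,0,0,-0.01,-0.017,0,1],[0,0,0,-0.02,-0.033,0,1],[0,0,0,-0.02,-0.033,0,1],[0,0,0,-0.02,-0.033,0,1],[0,0,0,-0.02,-0.033,0,1],[0,0,0,-0.02,-0.033,0,1],[0,0,0,-0.02,-0.033,0,1],[0,0,0,-0.02,-0.033,0,1],[0,0,0,-0.02,-0.033,0,1],[0,0,0,-0.015,-0.025,0,1]]

```text
clock: 6.02
eef_pos: [573.0, -114.0, 244.3]
orientation: [179.5, -1.3, -179.3]
wrist_force: [0.4, 0.1, -1.4]
width: 0.683
```

>>> arm_command:
  deltas:
    - [[0,0,0,0,0,0,1],[0,0,0,0,0,0,1],[0,0,0,0,0,0,1]]

```text
clock: 6.27
eef_pos: [573.5, -119.2, 237.3]
orientation: [179.4, -1.8, -179.7]
wrist_force: [-0.4, 0.6, -1.4]
width: 0.69
```

```bash
python3 - <<'E'
from h import *
p=shot('wrist','w8.png'); o=env.get_obs()
print(o['clock'],o['eef_pos'],o['orientation'],o['wrist_force'],o['width'])
im=cv2.convertScaleAbs(p['image'][:,:,::-1],alpha=1.8)
c0=np.array([584,-288.,102])
for c in (c0,o['eef_pos']+[0,0,10.3]):
  for t in np.linspace(0,6.28,60):
    u=proj(p,c+[30*np.cos(t),30*np.sin(t),0]); cv2.circle(im,tuple(int(v) for v in u.round()),0,(0,0,255),-1)
  print(proj(p,c))
cv2.imwrite('pics/z8.png',im)
E
```

```text
6.3167 [ 573.29024186 -118.72735029  237.30886996] [ 179.36813128   -1.786602   -179.62443646] [-0.69966789 -0.13237024 -2.18364749] 0.6874585388234437
[125.23906044 207.62475267]
[321.3229605  279.46663495]
```

View pics/z8.png

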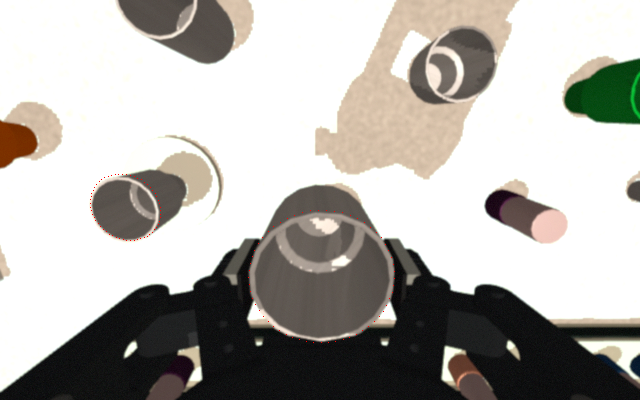

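```bash
python3 - <<'E'
from h import *
p=env.read_camera('wrist'); o=env.get_obs()
print(o['eef_pos'],o['orientation'])
im=cv2.convertScaleAbs(p['image'][:,:,::-1],alpha=1.8)
a=cv2.resize(im[150:260,70:220],(800,587),interpolation=cv2.INTER_CUBIC)
cv2.imwrite('pics/z9.png',a)
a=cv2.resize(im[10:120,390:540],(800,587),interpolation=cv2.INTER_CUBIC)
cv2.imwrite('pics/z10.png',a)
E
```

```text
[ 573.37507241 -118.37797044  238.0331221 ] [ 179.39134352   -1.72940602 -179.58653716]
```

View pics/z9.png

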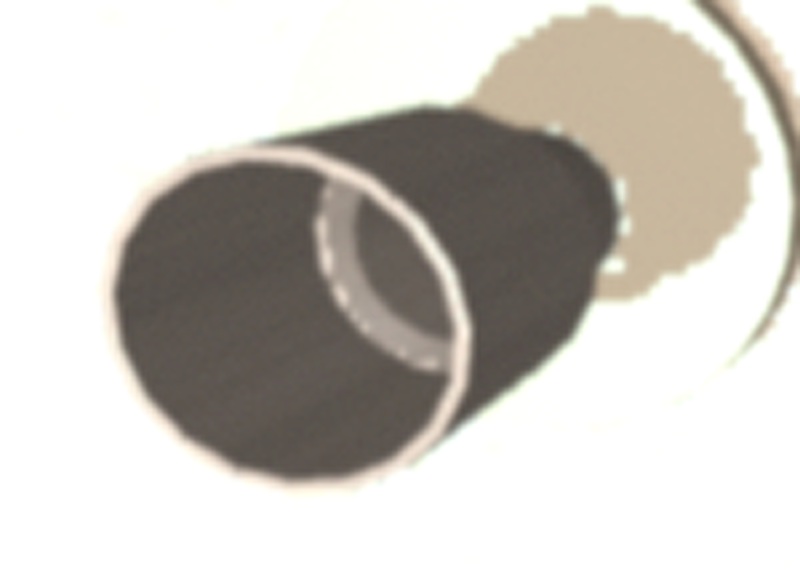

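View pics/z10.png

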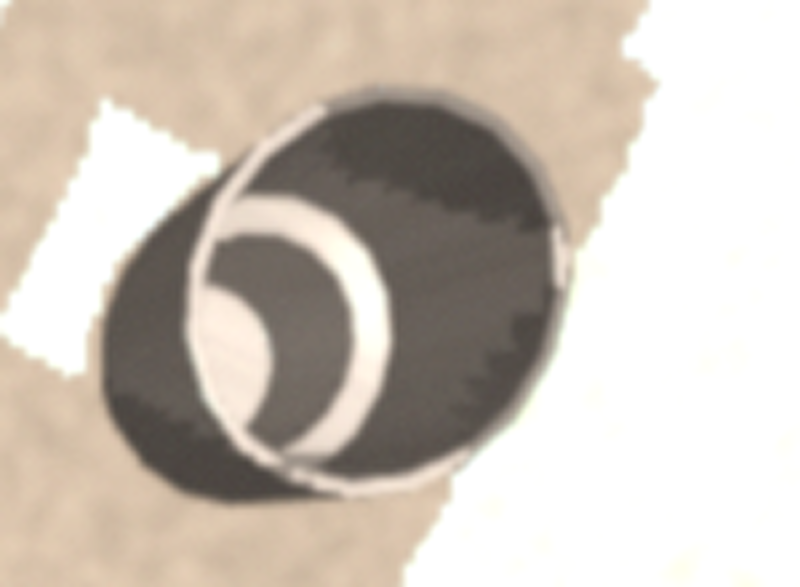

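```bash
python3 - <<'E'
from h import *
p=env.read_camera('wrist'); o=env.get_obs()
def bb(c):
    q=np.array([proj(p,c+np.array([30*np.cos(t),30*np.sin(t),0])) for t in np.linspace(0,6.28,200)]); return (q.min(0)+q.max(0))/2,q.max(0)-q.min(0)
for m,z,sz in (((123.9,209.5),102,(68.4,64.7)),((461,64.6),90,(71.8,76.5))):
    f=least_squares(lambda v:bb(np.array([v[0],v[1],z]))[0]-m,ray(p,m,z)[:2]).x
    print(f,bb(np.array([*f,z])),sz)
E
```

```text
[ 586.92616893 -289.02363129] (array([123.9, 209.5]), array([69.75999515, 65.90155493])) (68.4, 64.7)
[464.06217631  -1.30773674] (array([461. ,  64.6]), array([72.43013991, 77.60505283])) (71.8, 76.5)
```

>>> arm_command:
  deltas:
    - [[0.01,-0.03,0.007,-0.0025,-0.028,0,1],[0,0,0,-0.0025,-0.028,0,1],[0,0,0,-0.0025,-0.028,0,1],[0,0,0,-0.0025,-0.028,0,1],[0,0,0,-0.0025,-0.028,0,1],[0,0,0,-0.002,-0.028,0,1],[0,0,0,0,0,0,1],[0,0,0,0,0,0,1],[0,0,0,0,0,0,1]]

```text
clock: 7.17
eef_pos: [589.6, -283.2, 241.9]
orientation: [-179.9, 0.3, -179.2]
wrist_force: [-0.3, 0.5, -1.5]
width: 0.687
```

>>> arm_command:
  deltas:
    - [[-0.002,0.005,0.012,0.0016,-0.005,0.01,1],[0,0,0,0,0,0.015,1],[0,0,0,0,0,0.015,1],[0,0,0,0,0,0,1],[0,0,0,0,0,0,1],[0,0,0,0,0,0,1]]

```text
clock: 7.67
eef_pos: [588.5, -283.2, 200.5]
orientation: [180.0, 0.0, -179.7]
wrist_force: [0.1, 0.3, -1.1]
width: 0.687
```

```bash
python3 - <<'E'
from h import *
o=env.get_obs()
print(o['clock'],o['eef_pos'],o['orientation'],o['wrist_force'],o['width'])
p=env.read_camera('scene');w=env.read_camera('wrist');t=env.read_camera('top')
f=lambda p,a,b,c,d:cv2.resize(cv2.convertScaleAbs(p['image'][a:b,c:d,::-1],alpha=1.8),(400,400),interpolation=cv2.INTER_CUBIC)
cv2.imwrite('pics/z11.png',np.hstack([f(p,130,230,180,280),f(w,140,400,190,450)]))
E
```

```text
7.6667 [ 588.47254375 -283.1984582   200.50175675] [ 1.79953247e+02  4.00480159e-02 -1.79681311e+02] [ 0.08617922  0.28576727 -1.09894867] 0.6873887249692751
```

View pics/z11.png

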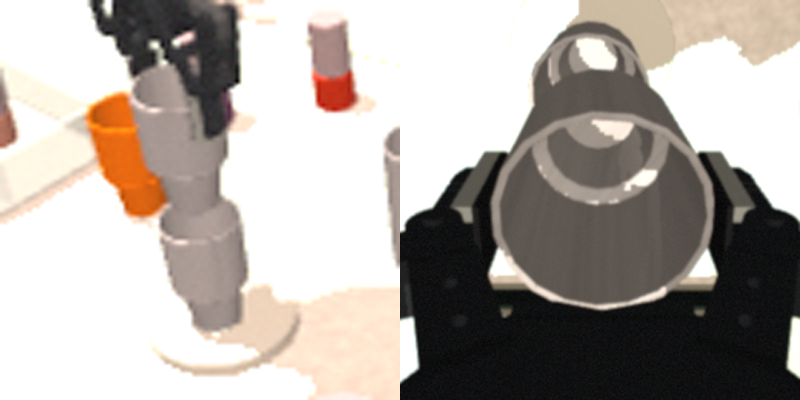

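>>> arm_command:
  deltas:
    - [[0,0,0,0,-0.0055,0,1],[0,0,0,0,0,0,1],[0,0,0,0,0,0,1]]

```text
clock: 8.07
eef_pos: [589.1, -290.0, 202.8]
orientation: [-179.9, 0.2, -179.7]
wrist_force: [0.3, 0.4, -2.2]
width: 0.681
```

```bash
python3 - <<'E'
from h import *
o=env.get_obs()
print(o['clock'],o['eef_pos'],o['orientation'],o['wrist_force'],o['width'])
p=env.read_camera('scene');w=env.read_camera('wrist');
f=lambda p,a,b,c,d:cv2.resize(cv2.convertScaleAbs(p['image'][a:b,c:d,::-1],alpha=1.8),(400,400),interpolation=cv2.INTER_CUBIC)
cv2.imwrite('pics/z12.png',np.hstack([f(p,140,220,190,270),f(w,130,230,270,370)]))
E
```

```text
8.0667 [ 589.08064187 -289.99590324  202.77512889] [-179.89753245    0.2306043  -179.68987285] [ 0.26384339  0.37140015 -2.16235378] 0.680528725711928
```

View pics/z12.png

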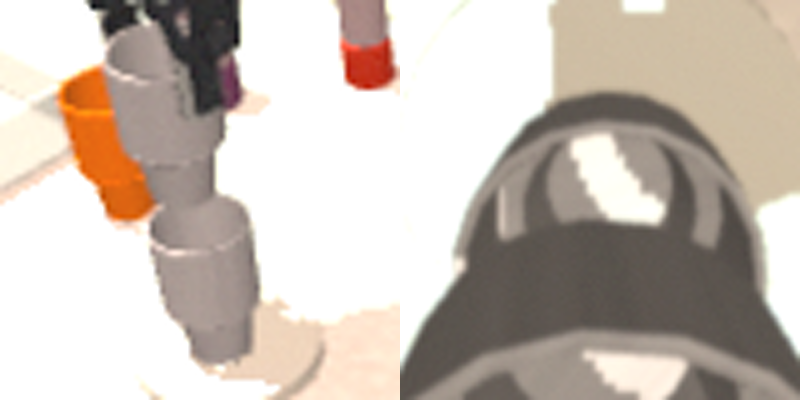

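>>> arm_command:
  deltas:
    - [[0,0.003,0,0.001,0.001,0.008,1],[0,0,0,0,0,0.008,1],[0,0,0,0,0,0.008,1],[0,0,0,0,0,0.006,1],[0,0,0,0,0,0,1],[0,0,0,0,0,0,1]]

```text
clock: 8.67
eef_pos: [587.5, -288.5, 168.1]
orientation: [-180.0, -0.1, -179.7]
wrist_force: [-0.4, -0.4, -0.9]
width: 0.686
```

Inside the rim with no contact force. Continue down to seat (expected TCP z ≈ 146).

>>> arm_command:
  deltas:
    - [[0,0,0,0,0,0.006,1],[0,0,0,0,0,0.006,1],[0,0,0,0,0,0.004,1],[0,0,0,0,0,0,1],[0,0,0,0,0,0,1]]

```text
clock: 9.08
eef_pos: [587.6, -288.5, 150.4]
orientation: [-180.0, -0.1, -179.7]
wrist_force: [0.4, -0.4, -1.0]
width: 0.684
```

>>> arm_command:
  deltas:
    - [[0,0,0,0,0,0.002,1],[0,0,0,0,0,0,1]]

```text
clock: 9.25
eef_pos: [587.7, -288.6, 148.5]
orientation: [-180.0, -0.0, -179.7]
wrist_force: [-0.6, 0.7, -1.5]
width: 0.682
```

>>> arm_command:
  deltas:
    - [[0,0,0,0,0,0.0015,1],[0,0,0,0,0,0,1]]

```text
clock: 9.42
eef_pos: [587.8, -288.7, 147.2]
orientation: [-179.9, -0.0, -179.7]
wrist_force: [0.1, -0.3, -1.5]
width: 0.685
```

>>> arm_command:
  deltas:
    - [[0,0,0,0,0,0.0015,1],[0,0,0,0,0,0,1]]

```text
clock: 9.58
eef_pos: [588.0, -288.8, 146.1]
orientation: [-179.9, 0.0, -179.7]
wrist_force: [-0.5, -0.3, -1.1]
width: 0.688
```

>>> arm_command:
  deltas:
    - [[0,0,0,0,0,0.0015,1],[0,0,0,0,0,0,1]]

```text
clock: 9.75
eef_pos: [588.6, -288.7, 146.1]
orientation: [-179.9, 0.2, -179.7]
wrist_force: [-1.4, 0.2, -1.4]
width: 0.69
```

>>> arm_command:
  deltas:
    - [[0,0,0,0,0,0.0015,1],[0,0,0,0,0,0,1]]

```text
clock: 9.92
eef_pos: [589.2, -288.7, 146.0]
orientation: [-179.8, 0.3, -179.7]
wrist_force: [-0.5, -0.6, -1.4]
width: 0.684
```

```bash
python3 - <<'E'
from h import *
o=env.get_obs()
print(o['clock'],o['eef_pos'],o['orientation'],o['wrist_force'],o['width'])
p=env.read_camera('scene');
f=lambda p,a,b,c,d:cv2.resize(cv2.convertScaleAbs(p['image'][a:b,c:d,::-1],alpha=1.8),(600,600),interpolation=cv2.INTER_CUBIC)
cv2.imwrite('pics/z13.png',f(p,140,230,190,280))
E
```

```text
9.9167 [ 589.15789938 -288.70889872  146.02466674] [-179.81755171    0.29980408 -179.67389925] [-0.46296067 -0.63640814 -1.37736423] 0.6836531605979805
```

View pics/z13.png

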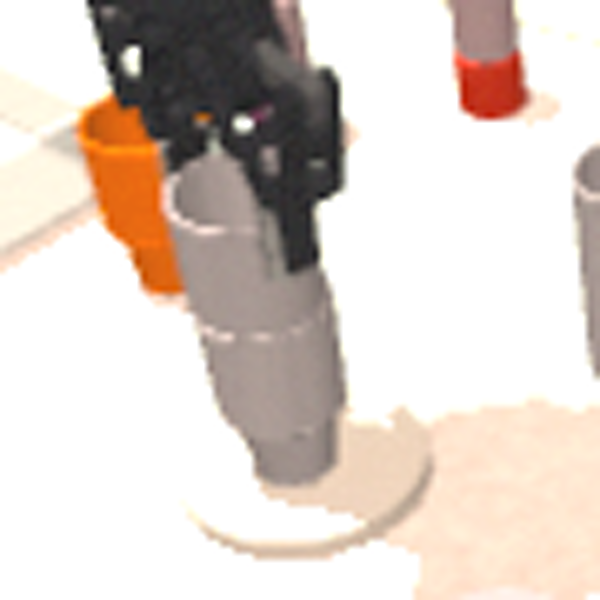

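>>> arm_command:
  deltas:
    - [[0,0,0,0,0,0,-0.5],[0,0,0,0,0,0,-1],[0,0,0,0,0,0,-1],[0,0,0,0,0,0,-1],[0,0,0,0,0,0,-1]]

```text
clock: 10.38
eef_pos: [588.8, -289.1, 145.0]
orientation: [-179.8, 0.2, -179.7]
wrist_force: [-0.1, -0.4, 0.1]
width: 1.002
```

>>> arm_command:
  deltas:
    - [[0,0,0,0,0,-0.01,-1],[0,0,0,0,0,-0.02,-1],[0,0,0,0,0,-0.03,-1],[0,0,0,0,0,-0.03,-1],[0,0,0,0,0,-0.02,-1],[0,0,0,0,0,-0.01,-1],[0,0,0,0,0,0,-1]]

```text
clock: 10.97
eef_pos: [587.7, -288.3, 273.6]
orientation: [-179.8, 0.2, -179.7]
wrist_force: [0.6, 0.1, -0.1]
width: 1.004
```

```bash
python3 - <<'E'
from h import *
o=env.get_obs()
print(o['clock'],o['eef_pos'],o['orientation'],o['wrist_force'],o['width'])
p=env.read_camera('scene');w=env.read_camera('wrist');
f=lambda p,a,b,c,d:cv2.resize(cv2.convertScaleAbs(p['image'][a:b,c:d,::-1],alpha=1.8),(400,400),interpolation=cv2.INTER_CUBIC)
cv2.imwrite('pics/z14.png',np.hstack([f(p,140,230,190,280),f(w,120,280,240,400)]))
E
```

```text
10.9667 [ 587.66175093 -288.33149034  273.56714123] [-179.82137384    0.18576046 -179.6965149 ] [ 0.55686233  0.06728477 -0.07977547] 1.0038277835538885
```

View pics/z14.png

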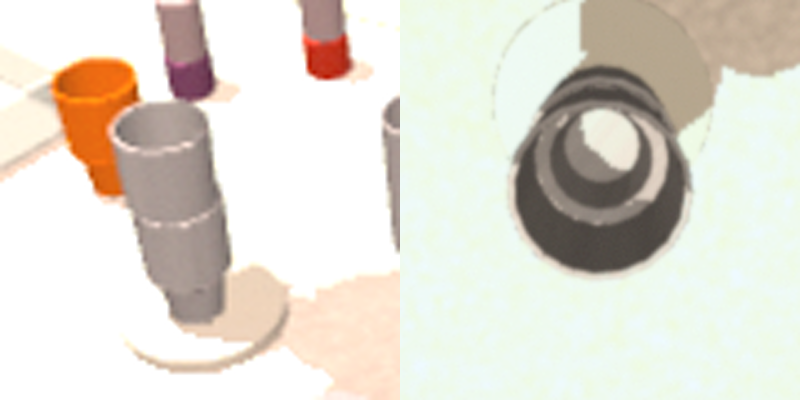

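```bash
python3 - <<'E'
from h import *
w=env.read_camera('wrist'); print(ray(w,(320,195),156))
c=ray(w,(320,195),156); print(proj(w,c+[0,30,0])-proj(w,c-[0,30,0]), 'seen 72')
E
```

```text
[ 584.43974307 -288.71166086  156.        ]
[75.03109059  0.48621892] seen 72
```

>>> arm_command:
  deltas:
    - [[0,0,0,0.012,0.029,0,-1],[0,0,0,0.013,0.03,0,-1],[0,0,0,0.013,0.03,0,-1],[0,0,0,0.013,0.03,0,-1],[0,0,0,0.013,0.03,0,-1],[0,0,0,0.013,0.03,0,-1],[0,0,0,0.013,0.03,0,-1],[0,0,0,0.013,0.03,0.0,-1],[0,0,0,0.012,0.028,0,-1],[0,0,0,0.01,0.02,0,-1]]

```text
clock: 11.95
eef_pos: [449.9, 8.6, 255.9]
orientation: [179.3, -1.5, 179.9]
wrist_force: [0.2, -0.3, -0.2]
width: 0.999
```

>>> arm_command:
  deltas:
    - [[0,0,0,0,0,0.03,-1],[0,0,0,0,0,0.03,-1],[0,0,0,0,0,0,-1],[0,0,0,0,0,0,-1]]

```text
clock: 12.28
eef_pos: [444.4, 14.4, 192.6]
orientation: [179.2, -1.8, -179.8]
wrist_force: [0.3, -1.1, 0.5]
width: 1.0
```

```bash
python3 - <<'E'
from h import *
o=env.get_obs()
print(o['clock'],o['eef_pos'],o['orientation'],o['wrist_force'],o['width'])
w=env.read_camera('wrist');
cv2.imwrite('pics/z15.png',cv2.resize(cv2.convertScaleAbs(w['image'][100:300,200:440,::-1],alpha=1.8),(720,600),interpolation=cv2.INTER_CUBIC))
E
```

```text
12.2833 [444.39226146  14.3520251  192.64116147] [ 179.2016527    -1.76509198 -179.77514901] [ 0.30184946 -1.09589699  0.53271747] 0.9996313393236979
```

View pics/z15.png

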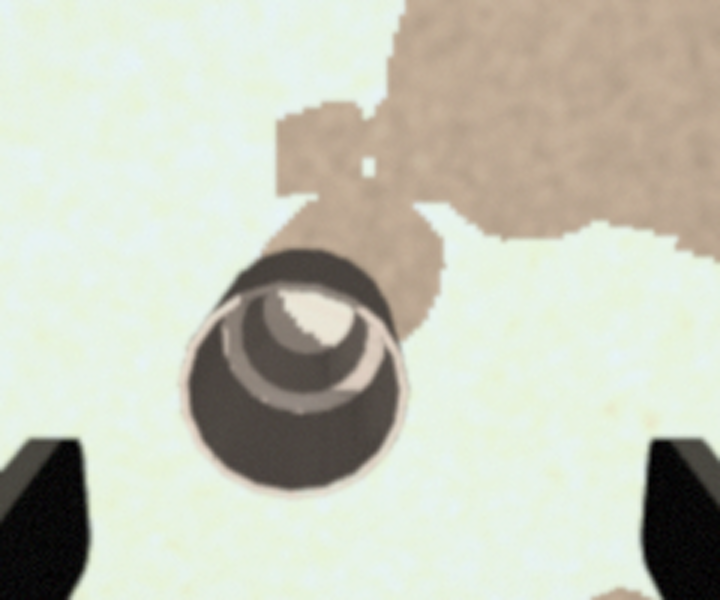

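```bash
python3 - <<'E'
from h import *
w=env.read_camera('wrist'); o=env.get_obs(); c=ray(w,(298.2,229.7),90); print(c,o['eef_pos'],o['orientation'])
print(proj(w,c+[0,30,0])-proj(w,c-[0,30,0]), 'seen 75.7')
E
```

```text
[462.88807555  -1.74451966  90.        ] [444.91984477  13.98328687 193.38965226] [ 179.22525552   -1.668316   -179.80528081]
[ 7.69466724e+01 -4.15242105e-02] seen 75.7
```

>>> arm_command:
  deltas:
    - [[0.013,-0.029,0.003,-0.018,-0.0157,0,-1],[0,0,0,0,0,0.02,-1],[0,0,0,0,0,0.02,-1],[0,0,0,0,0,0.015,-1],[0,0,0,0,0,0,-1],[0,0,0,0,0,0,-1]]

```text
clock: 12.88
eef_pos: [469.0, -5.5, 143.6]
orientation: [-179.8, 0.8, 179.8]
wrist_force: [-0.1, -1.2, 0.2]
width: 1.001
```

>>> arm_command:
  deltas:
    - [[-0.003,0.012,-0.003,0.005,0.0033,0,-1],[0,0,0,0,0,0.0,-1],[0,0,0,0,0,0.015,-1],[0,0,0,0,0,0.0,-1],[0,0,0,0,0,0,-1],[0,0,0,0,0,0,-1]]

```text
clock: 13.38
eef_pos: [466.4, -2.7, 134.9]
orientation: [-179.8, 0.6, -180.0]
wrist_force: [-0.4, 0.0, 0.3]
width: 0.999
```

```bash
python3 - <<'E'
from h import *
o=env.get_obs()
print(o['clock'],o['eef_pos'],o['orientation'],o['wrist_force'],o['width'])
w=env.read_camera('wrist');
cv2.imwrite('pics/z16.png',cv2.resize(cv2.convertScaleAbs(w['image'][150:350,200:440,::-1],alpha=1.8),(720,600),interpolation=cv2.INTER_CUBIC))
E
```

```text
13.3833 [466.35184671  -2.68504787 134.93362295] [-179.83288605    0.57392019 -179.9920517 ] [-0.38435916  0.03963655  0.31292969] 0.9988945225388941
```

View pics/z16.png

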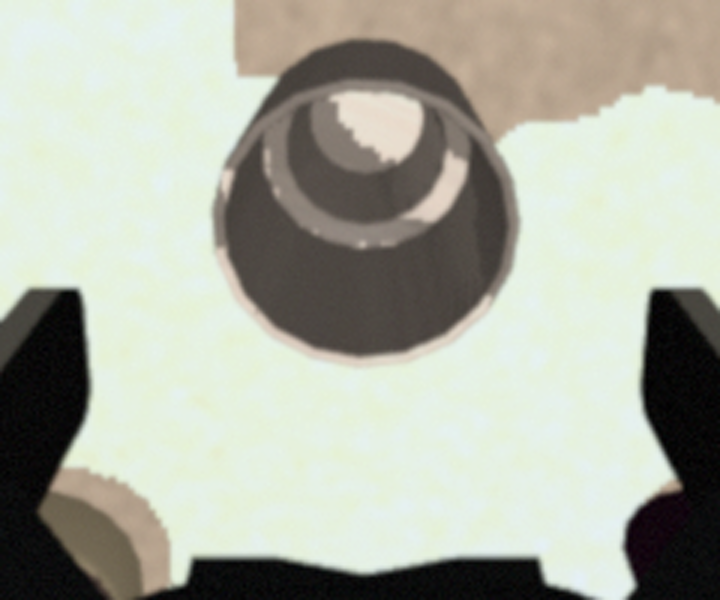

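```bash
python3 - <<'E'
from h import *
w=env.read_camera('wrist'); o=env.get_obs(); c=ray(w,(322.2,224.2),90); print(c,o['eef_pos'],o['orientation'])
E
```

```text
[463.02056951  -1.79567338  90.        ] [466.51469479  -2.73395279 134.96523346] [-179.82518671    0.60385003 -179.99436948]
```

>>> arm_command:
  deltas:
    - [[-0.003,0.01,0,0.003,0,0,-1],[0,0,0,0,0,0.012,-1],[0,0,0,0,0,0.012,-1],[0,0,0,0,0,0.008,-1],[0,0,0,0,0,0,-1],[0,0,0,0,0,0,-1]]

```text
clock: 13.98
eef_pos: [463.9, -3.0, 104.1]
orientation: [-180.0, 0.1, -180.0]
wrist_force: [0.2, -0.1, 0.5]
width: 0.993
```

>>> arm_command:
  deltas:
    - [[0,0,0,0.0005,0.001,0.012,-1],[0,0,0,0,0,0.009,-1],[0,0,0,0,0,0,-1],[0,0,0,0,0,0,-1]]

```text
clock: 14.32
eef_pos: [464.3, -2.3, 84.1]
orientation: [-180.0, 0.2, -180.0]
wrist_force: [0.1, 0.6, 0.3]
width: 0.998
```

>>> arm_command:
  deltas:
    - [[0,0.003,0,0.001,0,0.0045,-1],[0,0,0,0,0,0,-1],[0,0,0,0,0,0,1],[0,0,0,0,0,0,1],[0,0,0,0,0,0,1],[0,0,0,0,0,0,1],[0,0,0,0,0,0,1],[0,0,0,0,0,0,1]]

```text
clock: 14.98
eef_pos: [464.5, -2.6, 81.6]
orientation: [-179.9, 0.2, -180.0]
wrist_force: [0.7, -0.9, -1.6]
width: 0.682
```

>>> arm_command:
  deltas:
    - [[0,0,0,0,0,-0.01,1],[0,0,0,0,0,-0.03,1],[0,0,0,0,0,-0.035,1],[0,0,0,0,0,-0.035,1],[0,0,0,0,0,-0.035,1],[0,0,0,0,0,-0.035,1],[0,0,0,0,0,-0.015,1],[0,0,0,0,0,0,1],[0,0,0,0,0,0,1]]

```text
clock: 15.73
eef_pos: [461.6, -1.8, 283.3]
orientation: [180.0, -0.2, -180.0]
wrist_force: [-0.0, -0.5, -1.0]
width: 0.679
```

>>> arm_command:
  deltas:
    - [[0,0,0,-0.012,-0.02,0,1],[0,0,0,-0.015,-0.025,0,1],[0,0,0,-0.015,-0.025,0,1],[0,0,0,-0.015,-0.025,0,1],[0,0,0,-0.015,-0.025,0,1],[0,0,0,-0.012,-0.02,0,1],[0,0,0,-0.008,-0.014,0,1],[0,0,0,0,0,0,1],[0,0,0,0,0,0,1]]

```text
clock: 16.48
eef_pos: [553.4, -161.0, 262.9]
orientation: [179.3, -1.6, -179.9]
wrist_force: [0.2, 0.6, -1.0]
width: 0.683
```

```bash
python3 - <<'E'
from h import *
o=env.get_obs()
print(o['clock'],o['eef_pos'],o['orientation'],o['wrist_force'],o['width'])
w=env.read_camera('wrist');print(proj(w,o['eef_pos']+[0,0,8.4]),proj(w,(586,-289,156)))
cv2.imwrite('pics/z17.png',cv2.convertScaleAbs(w['image'][:,:,::-1],alpha=1.8))
E
```

```text
16.4833 [ 553.40860834 -161.03638331  262.9019295 ] [ 179.29756112   -1.584446   -179.88601102] [ 0.22122924  0.59522199 -0.96264546] 0.6831317644961301
[320.07072943 277.58078739] [159.05983484 244.14451172]
```

View pics/z17.png

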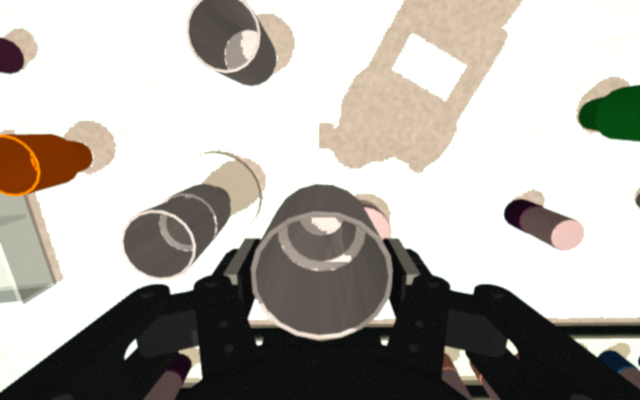

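>>> arm_command:
  deltas:
    - [[0.012,-0.027,0.002,-0.004,-0.015,-0.008,1],[0,0,0,-0.006,-0.022,-0.008,1],[0,0,0,-0.006,-0.022,0,1],[0,0,0,-0.006,-0.022,0,1],[0,0,0,-0.006,-0.022,0,1],[0,0,0,-0.003,-0.012,0,1],[0,0,0,0,0,0,1],[0,0,0,0,0,0,1],[0,0,0,0,0,0,1]]

```text
clock: 17.28
eef_pos: [584.5, -277.1, 280.2]
orientation: [-179.8, 0.3, -179.6]
wrist_force: [-0.9, 0.1, -1.1]
width: 0.68
```

>>> arm_command:
  deltas:
    - [[-0.003,0.005,0.006,-0.0015,-0.006,0,1],[0,0,0,-0.001,-0.0045,0,1],[0,0,0,0,0,0,1],[0,0,0,0,0,0.01,1],[0,0,0,0,0,0.01,1],[0,0,0,0,0,0,1],[0,0,0,0,0,0,1]]

```text
clock: 17.87
eef_pos: [587.3, -285.0, 258.9]
orientation: [180.0, 0.0, -179.8]
wrist_force: [0.6, -0.7, -0.9]
width: 0.682
```

>>> arm_command:
  deltas:
    - [[0,0,0.003,0,-0.0037,0,1],[0,0,0,0,0,0,1],[0,0,0,0,0,0,1]]

```text
clock: 18.12
eef_pos: [587.2, -288.8, 258.6]
orientation: [180.0, -0.0, -179.9]
wrist_force: [0.5, -0.0, -1.2]
width: 0.683
```

```bash
python3 - <<'E'
from h import *
o=env.get_obs()
print(o['clock'],o['eef_pos'],o['orientation'],o['wrist_force'],o['width'])
p=env.read_camera('scene');w=env.read_camera('wrist');
f=lambda p,a,b,c,d:cv2.resize(cv2.convertScaleAbs(p['image'][a:b,c:d,::-1],alpha=1.8),(400,400),interpolation=cv2.INTER_CUBIC)
cv2.imwrite('pics/z18.png',np.hstack([f(p,120,220,180,280),f(w,130,230,270,370)]))
E
```

```text
18.1167 [ 587.23825394 -288.7605695   258.55134882] [ 1.79960198e+02 -3.59224933e-02 -1.79935681e+02] [ 0.54234664 -0.00749442 -1.15837419] 0.6831017694101796
```

View pics/z18.png

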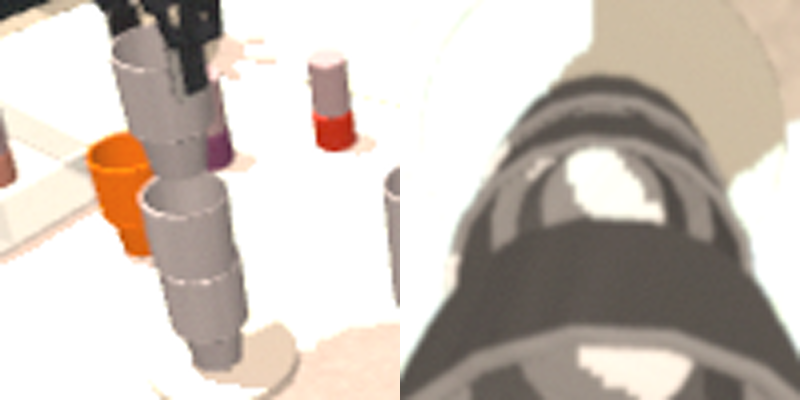

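>>> arm_command:
  deltas:
    - [[0,0,0,0,-0.0005,0.008,1],[0,0,0,0,0,0.008,1],[0,0,0,0,0,0.008,1],[0,0,0,0,0,0.008,1],[0,0,0,0,0,0.004,1],[0,0,0,0,0,0,1],[0,0,0,0,0,0,1]]

```text
clock: 18.8
eef_pos: [586.9, -289.0, 217.7]
orientation: [179.9, -0.1, -179.9]
wrist_force: [0.2, -0.2, -1.3]
width: 0.68
```

>>> arm_command:
  deltas:
    - [[0,0,0,0,0,0.006,1],[0,0,0,0,0,0.006,1],[0,0,0,0,0,0,1],[0,0,0,0,0,0,1]]

```text
clock: 19.13
eef_pos: [587.1, -289.1, 204.9]
orientation: [179.9, -0.1, -179.9]
wrist_force: [-1.1, -0.2, -0.2]
width: 0.68
```

>>> arm_command:
  deltas:
    - [[0,0,0,0,0,0.0015,1],[0,0,0,0,0,0,1]]

```text
clock: 19.3
eef_pos: [587.1, -289.1, 203.5]
orientation: [180.0, -0.0, -179.9]
wrist_force: [-0.3, -0.9, -0.9]
width: 0.678
```

>>> arm_command:
  deltas:
    - [[0,0,0,0,0,0.0015,1],[0,0,0,0,0,0,1]]

```text
clock: 19.47
eef_pos: [587.6, -289.2, 202.9]
orientation: [-180.0, 0.1, -179.9]
wrist_force: [0.6, 0.6, 0.5]
width: 0.681
```

>>> arm_command:
  deltas:
    - [[0,0,0,0,0,0.0015,1],[0,0,0,0,0,0,1]]

```text
clock: 19.63
eef_pos: [588.1, -289.3, 202.8]
orientation: [-179.9, 0.2, -179.9]
wrist_force: [-0.9, 0.2, 0.3]
width: 0.684
```

>>> arm_command:
  deltas:
    - [[0,0,0,0,0,0.001,1],[0,0,0,0,0,0,1]]

```text
clock: 19.8
eef_pos: [588.4, -289.3, 202.6]
orientation: [-179.9, 0.3, -179.9]
wrist_force: [0.0, 0.7, 1.4]
width: 0.685
```

```bash
python3 - <<'E'
from h import *
o=env.get_obs()
print(o['clock'],o['eef_pos'],o['orientation'],o['wrist_force'],o['width'])
p=env.read_camera('scene')
cv2.imwrite('pics/z19.png',cv2.resize(cv2.convertScaleAbs(p['image'][120:220,180:280,::-1],alpha=1.8),(600,600),interpolation=cv2.INTER_CUBIC))
E
```

```text
19.8 [ 588.36856849 -289.31758637  202.61047848] [-179.88159445    0.29801182 -179.91662492] [0.00202242 0.73721672 1.38015162] 0.6851650122017898
```

View pics/z19.png

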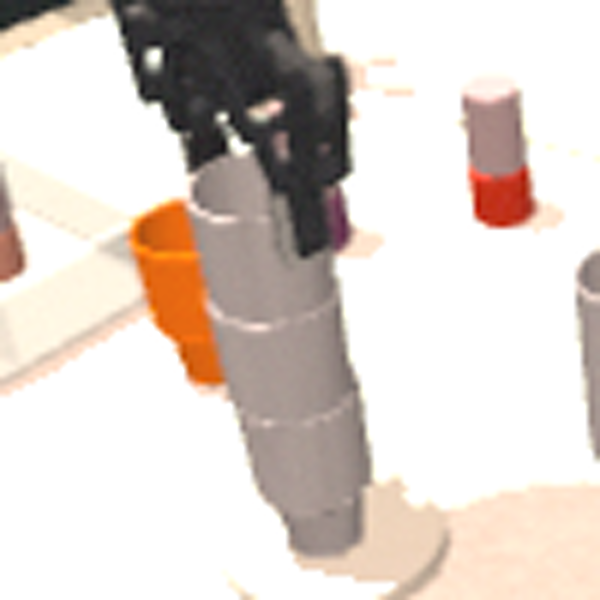

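Seated on contact (202.6 vs 201.6 expected). Release and rise.

>>> arm_command:
  deltas:
    - [[0,0,0,0,0,0,-0.5],[0,0,0,0,0,0,-1],[0,0,0,0,0,0,-1],[0,0,0,0,0,0,-1],[0,0,0,0,0,0,-1]]

```text
clock: 20.27
eef_pos: [587.8, -289.5, 201.1]
orientation: [-179.9, 0.1, -179.9]
wrist_force: [-0.6, 0.1, 0.9]
width: 1.0
```

>>> arm_command:
  deltas:
    - [[0,0,0,0,0,-0.01,-1],[0,0,0,0,0,-0.02,-1],[0,0,0,0,0,-0.03,-1],[0,0,0,0,0,-0.03,-1],[0,0,0,0,0,-0.02,-1],[0,0,0,0,0,-0.01,-1],[0,0,0,0,0,0,-1],[0,0,0,0,0,0,-1]]

```text
clock: 20.93
eef_pos: [586.6, -289.0, 330.2]
orientation: [-179.9, 0.1, -179.9]
wrist_force: [0.7, 1.3, -0.5]
width: 1.002
```

```bash
python3 - <<'E'
from h import *
o=env.get_obs()
print(o['clock'],o['eef_pos'],o['orientation'],o['wrist_force'],o['width'])
p=env.read_camera('scene');w=env.read_camera('wrist');
f=lambda p,a,b,c,d:cv2.resize(cv2.convertScaleAbs(p['image'][a:b,c:d,::-1],alpha=1.8),(400,400),interpolation=cv2.INTER_CUBIC)
cv2.imwrite('pics/z20.png',np.hstack([f(p,120,220,180,280),f(w,120,280,240,400)]))
cv2.imwrite('pics/z21.png',cv2.convertScaleAbs(p['image'][:,:,::-1],alpha=1.6))
E
```

```text
20.9333 [ 586.61776105 -288.95931313  330.21562165] [-1.79902223e+02  1.27662228e-01 -1.79940629e+02] [ 0.68018902  1.32296924 -0.49453524] 1.0018960466999072
```

View pics/z20.png

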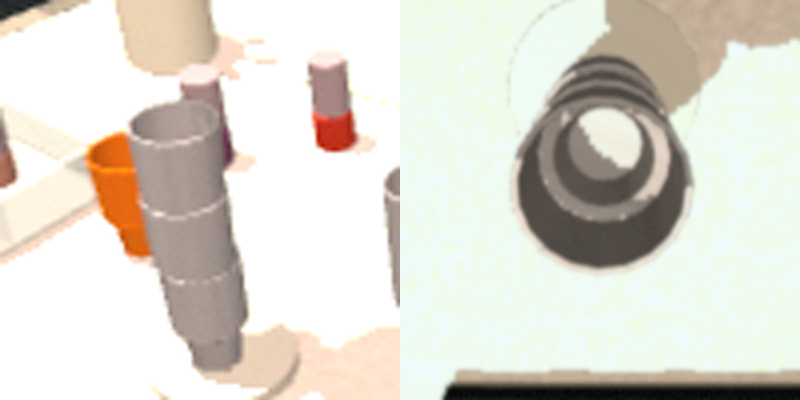

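View pics/z21.png

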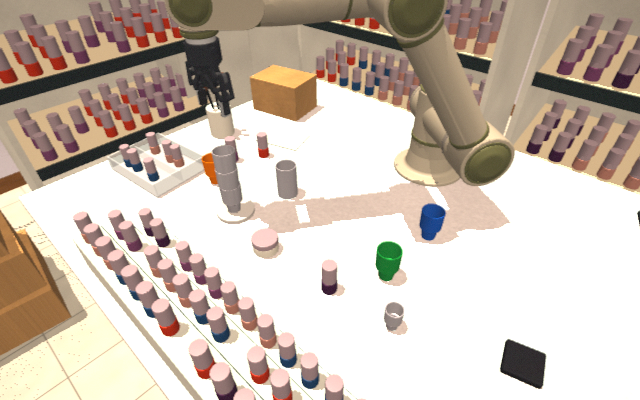

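```bash
python3 - <<'E'
from h import *
w=env.read_camera('wrist'); s=env.read_camera('scene')
print(ray(w,(321.4,193.6),210))
# scene rims: upper, middle, lower front-arc centre + side midpoints
for X in ((586,-289,210),(586,-289,156),(586,-289,102)):
    q=np.array([proj(s,np.array(X)+[30*np.cos(t),30*np.sin(t),0]) for t in np.linspace(0,6.28,100)])
    print(((q.min(0)-[180,120])*4).round(),((q.max(0)-[180,120])*4).round())
env.hand_in()
E
```

```text
[ 583.88975709 -288.37903183  210.        ]
[126. 102.] [221. 152.]
[141. 171.] [232. 222.]
[156. 235.] [244. 287.]
the job is handed in; nothing more can be done
```

I nested both full-size steel cups into the cup on the riser, giving one upright stack of three, and handed the job in at about 21 s of the 56 s allowed. hand_in reports no verdict, so the result rests on my own checks.

- **Seating:** Both cups came to rest at about the height the 54 mm nesting step predicts: grasp height 146.0 against 145.7 mm expected, then 202.6 against 201.6 mm. Wrist forces stayed at the noise level, a few N.
- **Centring:** In the scene view after release, the three rims match rims drawn for a single vertical axis at (586, −289) to within a few mm.
- **Riser's cup and others:** The riser's cup shows no visible shift, but I did not measure its position again at the end. The little cup and the coloured look-alikes stand where they were, and the gripper is open about 120 mm above the stack.
- **Small disagreements:** The wrist camera puts the top rim at x = 584 and the riser cup's rim, before stacking, at x = 587. That 3 mm is near the camera calibration error and within the 10 mm limit. The overhead camera placed the first cup about 7 mm off from the wrist camera. I used the wrist value, which the grasp confirmed.

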